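Index and lock the sample carousel

ROBOT

A 6-joint arm with a two-finger parallel gripper is mounted at the origin on the work surface. World frame = base frame: x ahead of the robot, y to its left, z up, the work surface at z = 0. Lengths are in mm, angles in degrees, forces in N, time in s.
With the tool pointing down it reaches from about 300 to 850 mm from the base axis. Payload 4.2 kg.
Tool frame: the origin (TCP) lies midway between the tips of the shut fingers; the grasp point (between the pads) lies 19 mm behind it; z points along the fingers, y is the line along which they close (so a half turn about z gives the same grasp; the last joint's range is limited). The gripper opens to 91 mm and grips with 3 to 60 N. Pads are 32 mm wide; open, the fingers measure 118 mm over their backs; the gripper's body (76 mm by 178 mm) begins 60 mm behind the grasp point.
Start: joints at [74.37, 18.312, 89.639, -0, 72.044, -1.146], TCP at [143.818, 556.74, 213.976] pointing down, gripper open.
Joint ranges: [-177.97, 177.97], [-48.28, 115.42], [12.27, 149.76], [-77.06, 257.06], [2.81, 150.46], [-146.56, 146.56]. Speed limits (degrees/s): [147.25, 147.25, 180, 180, 180, 180].

INTERFACE

Orientations are given as [roll, pitch, yaw] about the fixed x, y, z axes, in that order (R = Rz(yaw) Ry(pitch) Rx(roll)).
In Python, from workcell import env gives the robot as it stands.
- The arm moves only by the shell command python3 -m jog 'ROWS' [FORCE]. ROWS is a JSON object of lists of equal length, an entry for each row: "jaw": the finger opening in mm, from 0 to 91.2; "slide": the shift along the tool's x, y, z in units of 30 mm (1.0 is 30 mm), a list of three; "spin": the turn about the tool's z in units of 8 degrees (1.0 is 8 degrees). In form: {"jaw": [jaw, ...], "slide": [[dx, dy, dz], ...], "spin": [spin, ...]}. A call has 1 to 10 rows; each row shifts and turns the commanded pose from where the row before left it, along the tool's axes as they then stand; what a row does not reach is not made up. A row lasts 1/10 s, in which the tool goes at most 50 mm and 8.59 degrees, less where a joint would pass 70% of its speed; a pose out of reach is approached as far as the arm can. A call is refused whole if a number of a shift passes 1 or a number of a turn 1, either way. A call with a gripper value outside its range is refused whole. The fingers move at their own pace and stop on an object; FORCE is the grip in N (left out, the last holds). Time passes only in rows, so rows that do not move let the fingers close. It gives the time, the measured TCP pose, the force, the opening and the grip force at its end, in the units of the state.
- env.state(): the state, without advancing time (a new reading comes with each control period).
- env.grab_frame(name): name is "side" or "top" or "wrist"; returns the picture (420x560x3 uint8, red, green, blue); there is no depth.
- env.camera_model(name): a dict with "fx", "fy", "cx", "cy" (pixels), "D" ([k1, k2, p1, p2, k3] as OpenCV has them; the pictures are not rectified), "camera_from_world" (4x4, takes a point from world to camera coordinates). Camera axes: x right, y up, looking along -z (the intrinsics and any distortion apply to the point x, -y, -z); pixel columns grow to the right and rows downward; lengths in mm; the calibration is good to about 2 mm. A picture is of the moment at which its call begins: read the wrist's pose just before it. camera_model takes no time and is no camera call; for the wrist camera it gives the pose at the moment of the call.
- env.job_done(): hands the job in; it is judged then, once.
The state is a dict: "time_s": time; "qpos": joint angles; "qvel": joint speeds; "effort": joint torques, N m; "ee_pos": TCP position; "ee_rot": TCP orientation; "force": force on the tool from outside, world axes, zero at the start; "torque": the same for the moment, N m; "gripper_width": finger opening in mm; "gripper_force": force on a finger pad.
Only numpy, scipy, OpenCV 4.12 (cv2) and the standard library are available. Lean on these libraries where they do the work, as an engineer would, in place of code of your own. Each camera call takes 0.05 s, during which the arm holds its last target. There are 200 camera calls.

TASK

First stand the red-headed locking pin in the steel guide funnel on the sample carousel, so that it rests on the hidden ring inside. Then, by its black crank grip, turn the dial the shorter way round to bring the orange sample to the funnel; the ring's notch may come up to 26 degrees before or after it, so feel slowly through that stretch until the pin drops in and blocks the dial, and stop at once without straining the pin. Leave the pin dropped home, the dial locked and the neighbouring glassware undisturbed.

Things in the scene. Friction and masses are not known exactly. Their poses are not given: they have to be found in the camera images.
- housing: Blue carousel instrument, 290 x 290 mm, white top cover at 53 mm height, fixed to the bench (place and yaw vary). Origin: centre of its underside, under the dial's axis; z up; its +y axis points to the side that carries the steel guide funnel. The guide's axis is at x = 0, y = 118 mm in this frame.
- carousel: Aluminium dial, 190 mm diameter, top at 55 mm, six coloured samples and a crank; turns endlessly, no stops, friction about 0.06 N m. Origin: on its vertical axis, at bench height; orange sample on its +y axis, crank on its -y. Yaw equal to the housing's puts orange at the guide; it starts 0.95 rad or more away, either side. A ring with one notch is clamped to it, hidden under the cover.
- orange_mark (a point): Centre of the top of the orange sample square (16 mm) on the dial, 78 mm from the dial's axis.
- crank_grip (a point): Point to grip on the black crank grip, at 88 mm height on its axis: an upright sleeve, 16 mm diameter, from 62 to 105 mm height, that spins freely on its stem, so the gripper need not turn with the dial; 55 mm from the dial's axis, across from the orange sample.
- guide_mouth (a point): Centre of the mouth of the steel guide funnel, 75 mm above the bench, 118 mm from the dial's axis. 27 mm mouth (33 outside) narrowing to a 14 mm bore, down to the hidden ring, top at 43 mm. Under it the ring's notch (15 mm wide) lets the pin drop 13 mm more and block the dial both ways. The notch comes 0.2 to 0.45 rad before or after the orange sample: find it by feel.
- pin: Loose pin, 40 g: steel shank 12 mm diameter, 50 mm long, tapered foot; red head 20 mm diameter, 22 mm high. Origin: centre of the foot's underside; z towards the head. Starts upright in the grey block, foot at 5 mm, hole 30 mm deep. Foot at 43 mm height when standing in the guide on the ring, 30 mm when dropped home. Strained if pressed over 10 N on the ring (about 21 N at the crank once blocked).
- pin_head (a point): Centre of the pin's red head, 61 mm above the pin's foot: where to grip it.
- block: Grey plastic parking block 60 x 60 x 35 mm, fixed, that holds the pin at its centre at the start. Origin: centre of its underside. It and the flask swap places from run to run.
- flask: Glass conical flask, 76 mm diameter at the foot, 110 mm high, loose bystander. Origin: centre of its underside.
- dish: Glass dish, 90 mm diameter, 16 mm high, loose bystander. Origin: centre of its underside.
- cap: Orange screw cap, 36 mm diameter, 15 mm high, loose bystander. Origin: centre of its underside.

How it is judged (in metres and radians):
On the way:
1. the pin stands in the guide, let go, resting on the ring, with the orange sample still well away from the guide (x of pin in the frame of housing between -0.006 and 0.006 m and y of pin in the frame of housing between 0.112 and 0.124 m and angle between pin's own z axis and vertical below 0.2 rad and z of pin in the frame of housing between 0.04 and 0.046 m and y of orange_mark in the frame of housing below 0.0543 m and contact force between the fingers and pin below 0.05 N), for 0.2 s.
At the end, for the whole second after the job is handed in: The pin stands upright (within 0.2 rad) in the guide, dropped home (foot 26 to 34 mm above the bench, within 6 mm of the guide's axis) in the ring's notch, the orange sample at the guide (within about 0.55 rad), everything released and at rest (x of pin in the frame of housing between -0.006 and 0.006 m and y of pin in the frame of housing between 0.112 and 0.124 m and angle between pin's own z axis and vertical below 0.2 rad and z of pin in the frame of housing between 0.026 and 0.034 m and y of orange_mark in the frame of housing above 0.0665 m and linear speed of pin below 0.02 m/s and angular speed of carousel below 0.05 rad/s); the robot touches nothing.
It fails at once if the dial is turned the longer way round (the orange sample passes the side farthest from the guide, having moved more than 0.25 rad) (y of orange_mark in the frame of housing below -0.0764 m and distance of orange_mark from where it was at the start of the episode above 0.0195 m).
It fails at once if the pin is pressed with more than 10 N against the dial or its ring (contact force between pin and carousel above 10 N).
It fails at once if the flask, the dish or the cap is knocked away (moved more than 20 mm) or the flask tipped (distance of any of flask, dish, cap from where it was at the start of the episode above 0.02 m or angle between flask's own z axis and vertical above 0.3 rad).
It also fails if it takes over 61 s, if anything falls off the work surface, if the arm or the gripper's body presses on something with over 40 N, if the wrist force passes 120 N, or if a joint passes its speed limit or range.

## Working session

There is one attempt and no reset: what is moved stays moved. The work goes in short steps, Python scripts to look and compute and a shell command to move; the robot and the scene stay as the last step left them, time stands still between calls to the robot, and variables do not carry over. Pictures are saved under pics/ and viewed, at most 10 in all, crops included, and the job is handed in when it is done.

```bash
mkdir -p pics; ls; python3 - <<'E'
from workcell import env
import cv2,numpy as np
s=env.state();print(s)
for n in("top","side"):
    m=env.camera_model(n);print(n,{k:(np.round(v,4).tolist()) for k,v in m.items() if not isinstance(v,str)})
    f=env.grab_frame(n);cv2.imwrite(f"pics/{n}0.png",f[:,:,::-1])
E
```

```text
pics
{'time_s': 0.0, 'qpos': array([ 7.43694134e+01,  1.83520190e+01,  8.97079641e+01, -8.39057781e-04,
        7.20449179e+01, -1.14521211e+00]), 'qvel': array([-0.09994469, -0.00748185,  0.02715492,  0.08187339,  0.07101467,
       -0.10692915]), 'effort': array([ 3.72661947e-03, -4.12470961e+01, -2.31975496e+01,  7.30936881e-02,
        4.56154312e-02, -1.23239406e-04]), 'ee_pos': array([143.68170013, 556.21613347, 213.10595483]), 'ee_rot': array([-1.79895104e+02, -1.29903221e-03,  1.65514884e+02]), 'force': array([ 0.20104732,  0.0825652 , -0.41149404]), 'torque': array([ 0.00243826, -0.00405779, -0.01126318]), 'gripper_force': 0.0, 'gripper_width': 91.55977823036561}
top {'fx': 404.5868, 'fy': 404.5868, 'cx': 281.3886, 'cy': 203.9808, 'D': [-0.083, 0.0, 0.0, 0.0, 0.0], 'camera_from_world': [[-0.0003, -1.0, 0.0027, 33.1289], [0.9937, -0.0, 0.1124, -522.3306], [-0.1124, 0.0027, 0.9937, -883.1971], [0.0, 0.0, 0.0, 1.0]]}
side {'fx': 436.2105, 'fy': 436.2105, 'cx': 287.3639, 'cy': 210.2655, 'D': [-0.0617, 0.0, 0.0, 0.0, 0.0], 'camera_from_world': [[0.6921, -0.7217, -0.0132, -313.2764], [0.3923, 0.3607, 0.8462, -299.1082], [-0.606, -0.5908, 0.5327, -578.4888], [0.0, 0.0, 0.0, 1.0]]}
```

View pics/top0.png

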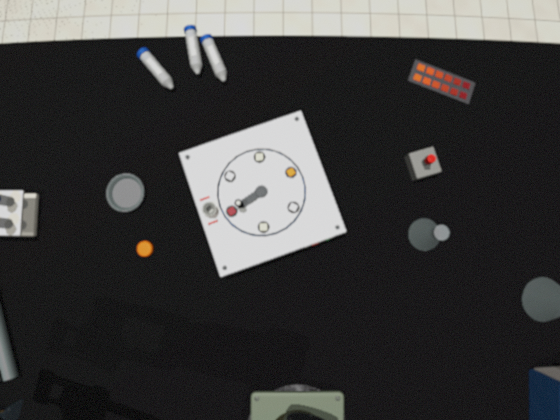

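View pics/side0.png

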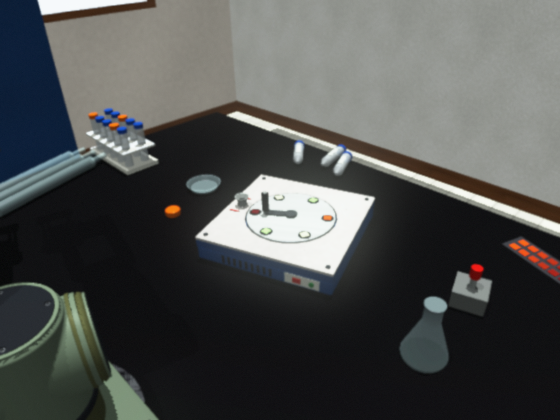

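The top view shows the funnel at (210,210), hub (261,192), orange sample (291,172), black grip near (239,204), pin head (431,159), flask (424,235), dish (125,192) and cap (145,249). The side view agrees, with the grip at (265,200) and the pin head at (477,272).

```bash
cat > h.py <<'E'
import cv2,numpy as np
from workcell import env
def ray(n,px,m=None):
    m=m or env.camera_model(n)
    K=np.array([[m['fx'],0,m['cx']],[0,m['fy'],m['cy']],[0,0,1]])
    u=cv2.undistortPoints(np.array(px,float).reshape(-1,1,2),K,np.array(m['D'],float)).reshape(-1,2)
    d=np.c_[u[:,0],-u[:,1],-np.ones(len(u))]
    T=np.array(m['camera_from_world']);R=T[:3,:3]
    return -R.T@T[:3,3], d@R
def plane(n,px,z,m=None):
    o,d=ray(n,px,m); return o+d*((z-o[2])/d[:,2])[:,None]
def cross(n1,p1,n2,p2):
    (a,d),(b,e)=ray(n1,[p1]),ray(n2,[p2]);d,e=d[0],e[0]
    t=np.linalg.lstsq(np.c_[d,-e],b-a,rcond=None)[0]
    p,q=a+t[0]*d,b+t[1]*e; return (p+q)/2,np.linalg.norm(p-q)
def blob(mask,box):
    x0,y0,x1,y1=box;k=np.zeros(mask.shape,np.uint8);k[y0:y1,x0:x1]=mask[y0:y1,x0:x1]>0
    n,l,s,c=cv2.connectedComponentsWithStats(k); i=1+np.argmax(s[1:,4]); return c[i],s[i],(l==i).astype(np.uint8)
E
python3 - <<'E'
from h import *
np.set_printoptions(precision=2,suppress=True)
t=cv2.imread('pics/top0.png');s=cv2.imread('pics/side0.png')
ht,hs=[cv2.cvtColor(i,cv2.COLOR_BGR2HSV) for i in(t,s)]
# cover
w=cv2.inRange(t,(120,120,120),(255,255,255));_,st,mk=blob(cv2.morphologyEx(w,cv2.MORPH_CLOSE,np.ones((5,5))),(165,100,360,290))
c=max(cv2.findContours(mk,0,1)[0],key=cv2.contourArea)
r=cv2.minAreaRect(c);box=cv2.boxPoints(r);P=plane('top',box,53);print(r,P,np.linalg.norm(np.roll(P,1,0)-P,axis=1));C=P.mean(0);print('centre',C)
og=cv2.inRange(ht,(8,120,100),(25,255,255));o,so,_=blob(og,(270,155,310,190));print('orange',o,so);O=plane('top',[o],56)[0];print(O)
d=O-C;print('r',np.linalg.norm(d[:2]),np.degrees(np.arctan2(d[1],d[0])))
rd=lambda h:cv2.inRange(h,(0,150,120),(6,255,255))|cv2.inRange(h,(172,150,120),(180,255,255))
a,sa,_=blob(rd(ht),(410,140,450,180));b,sb,_=blob(rd(hs),(460,255,495,290));print('pin',a,sa,b,sb,cross('top',a,'side',b))
e=[np.degrees(np.arctan2(*(P[i]-P[i-1])[1::-1])) for i in range(4)];print('edges',e)
X=np.hstack([cv2.resize(t[140:270,180:330],None,fx=2.6,fy=4.0,interpolation=2),]) 
cv2.imwrite('pics/c1.png',np.hstack([cv2.resize(t[150:240,195:305],(396,324),interpolation=2),cv2.resize(s[170:260,225:335],(396,324),interpolation=2)]))
E
```

```text
((261.37847900390625, 192.57232666015625), (131.90769958496094, 134.79214477539062), 70.55996704101562) [[ 635.2   269.78   53.  ]
 [ 739.    -15.97   53.  ]
 [ 457.28 -110.06   53.  ]
 [ 360.37  166.36   53.  ]] [293.64 304.01 297.02 292.92]
centre [547.96  77.53  53.  ]
orange [290.55 171.68] [287 168   8   8  53]
[591.2   12.84  56.  ]
r 77.80266742941846 -56.24110771207149
pin [430.38 158.42] [426 155   9   8  52] [476.89 267.65] [471 264  13   9  80] (array([ 617.62, -293.99,   76.24]), np.float64(0.47584420065276306))
edges [np.float64(20.621102381717055), np.float64(-70.03535155287852), np.float64(-161.5306924870969), np.float64(109.32006388480836)]
```

View pics/c1.png

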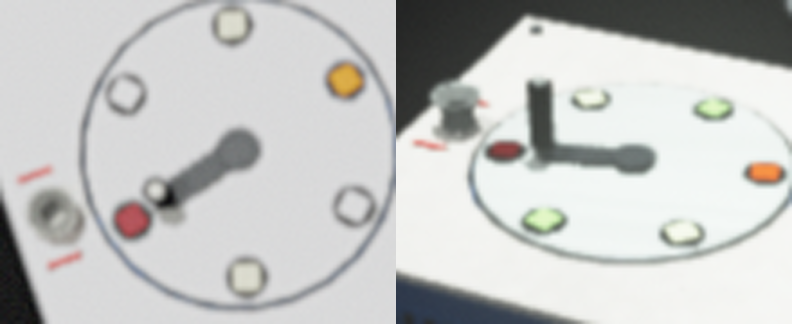

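The crop shows the funnel mouth at top (209.4,208.9) and side (241.7,196.4). The bright top of the grip is at top (238.6,203.3) and side (265,193). The crank lies opposite orange.

```bash
python3 - <<'E'
from h import *
np.set_printoptions(precision=2,suppress=True)
t=cv2.imread('pics/top0.png')
print('mouth',cross('top',(209.4,208.9),'side',(241.7,196.4)),plane('top',[(209.4,208.9)],75),plane('side',[(241.7,196.4)],75))
print('grip',cross('top',(238.6,203.3),'side',(265,193)),plane('top',[(238.6,203.3)],105))
h=cv2.cvtColor(t,cv2.COLOR_BGR2HSV)
# dial samples in top crop: opposite pairs give centre
S=np.array([[232,26],[126,94],[132,220],[246,277],[354,206],[345,80]])/3.6+[195,150]
Q=plane('top',S-.36,56);print('samples',Q);c=Q.mean(0);print('dial centre',c,np.linalg.norm(Q-c,axis=1))
# screws
W=np.array([[187,157],[297,118],[337,227],[224,267]])
g=cv2.cvtColor(t,cv2.COLOR_BGR2GRAY);V=[]
for x,y in W:
    r=255.-g[y-6:y+7,x-6:x+7]; r[r<120]=0
    yy,xx=np.mgrid[-6:7,-6:7]; V.append([x+(r*xx).sum()/r.sum(),y+(r*yy).sum()/r.sum()])
V=plane('top',V,53);print(V,V.mean(0),[np.linalg.norm(V[i]-V[i-1]) for i in range(4)])
print([np.degrees(np.arctan2(*(V[i]-V[i-1])[1::-1]))%90 for i in range(4)])
E
```

```text
mouth (array([506.15, 187.94,  74.71]), np.float64(1.1649062232421952)) [[506.57 187.51  75.  ]] [[505.41 187.95  75.  ]]
grip (array([515.  , 121.93, 105.2 ]), np.float64(0.4828443367546154)) [[515.2  121.79 105.  ]]
samples [[624.67  82.63  56.  ]
 [582.12 147.46  56.  ]
 [504.42 142.67  56.  ]
 [469.82  73.21  56.  ]
 [512.98   7.77  56.  ]
 [590.79  13.01  56.  ]]
dial centre [547.47  77.79  56.  ] [77.35 77.81 77.86 77.78 78.05 77.93]
[[624.49 249.49  53.  ]
 [723.86  -5.04  53.  ]
 [469.33 -93.09  53.  ]
 [378.83 159.19  53.  ]] [549.13  77.64  53.  ] [np.float64(261.72977188536845), np.float64(273.2398551556141), np.float64(269.3385161326187), np.float64(268.0188768135256)]
[np.float64(20.183148773408238), np.float64(21.327424150609147), np.float64(19.08227132874606), np.float64(19.733699639838818)]
```

```bash
python3 -m jog '{"jaw":[60,60,60,60,60,60,60,60,60,60],"slide":[[0,0,0],[0,0,0],[-1,-1,0],[-1,-1,0],[-1,-1,0],[-1,-1,0],[-1,-1,0],[-1,-1,0],[-1,-1,0],[-1,-1,0]],"spin":[-0.95,-0.86,0,0,0,0,0,0,0,0]}' 20
python3 -m jog '{"jaw":[60,60,60,60,60,60,60,60,60,60],"slide":[[-1,-1,0],[-1,-1,0],[-1,-1,0],[-1,-1,0],[-1,-1,0],[-1,-1,0],[-1,-1,0],[-0.6,-1,0],[0,-1,0],[0,-1,0]],"spin":[0,0,0,0,0,0,0,0,0,0]}'
python3 -m jog '{"jaw":[60,60,60,60,60,60,60,60,60,60],"slide":[[0,-1,0],[0,-1,0],[0,-1,0],[0,-1,0],[0,-1,0],[0,-1,0],[0,-1,0],[0,-1,0],[0,-1,0],[0,0,0]],"spin":[0,0,0,0,0,0,0,0,0,0]}'
```

```text
time_s: 1.1
ee_pos: [384.6, 315.2, 213.7]
ee_rot: [-180.0, -0.0, -180.0]
force: [0.5, -0.1, 0.8]
gripper_width: 60.0
gripper_force: 0.0
time_s: 2.1
ee_pos: [611.9, 15.3, 212.9]
ee_rot: [180.0, -0.1, 180.0]
force: [-0.3, -0.5, 0.7]
gripper_width: 60.3
gripper_force: 0.0
time_s: 3.1
ee_pos: [611.2, -256.9, 212.9]
ee_rot: [-179.9, -0.1, 179.8]
force: [0.4, -0.2, -0.5]
gripper_width: 59.9
gripper_force: 0.0
```

```bash
python3 -m jog '{"jaw":[60,60,60,60,60,60,60,60,60,60],"slide":[[-0.2,-0.6,0],[0,-0.6,0],[0,0,1],[0,0,1],[0,0,1],[0,0,1],[0,0,1],[0,0,0.5],[0,0,0],[0,0,0]],"spin":[0,0,0,0,0,0,0,0,0,0]}'
python3 -m jog '{"jaw":[10,10,10,10,10,10],"slide":[[0,0,0],[0,0,0],[0,0,0],[0,0,0],[0,0,0],[0,0,0]],"spin":[0,0,0,0,0,0]}' 20
```

```text
time_s: 4.1
ee_pos: [618.4, -289.5, 49.8]
ee_rot: [-180.0, 0.1, -180.0]
force: [0.0, -0.7, 0.2]
gripper_width: 59.9
gripper_force: 0.0
time_s: 4.7
ee_pos: [618.0, -290.1, 49.2]
ee_rot: [-179.9, 0.0, -180.0]
force: [0.4, -2.0, 0.2]
gripper_width: 20.4
gripper_force: 20.0
```

```bash
python3 -m jog '{"jaw":[10,10,10,10,10,10,10,10,10,10],"slide":[[0,0,-0.7],[0,0,-1],[0,0,-1],[0,0,-1],[0,0,-0.5],[0,0.5,0],[0,1,0],[0,1,0],[0,1,0],[0,1,0]],"spin":[0,0,0,0,0,0,0,0,0,0]}'
python3 -m jog '{"jaw":[10,10,10,10,10,10,10,10,10,10],"slide":[[0.4,1,0],[0.4,1,0],[0.4,1,0],[0.4,1,0],[0.4,1,0],[0.4,1,0],[0.4,1,0],[0.4,1,0],[0.4,1,0],[0.1,1,0]],"spin":[0,0,0,0,0,0,0,0,0,0]}'
python3 -m jog '{"jaw":[10,10,10,10,10],"slide":[[0,1,0],[0,0.4,0],[0,0,0],[0,0,0],[0,0,0]],"spin":[0,0,0,0,0]}'
python3 - <<'E'
from h import *
for n in("top","side"):
    f=env.grab_frame(n);cv2.imwrite(f"pics/{n}1.png",f[:,:,::-1])
cv2.imwrite('pics/c2.png',np.hstack([cv2.resize(cv2.imread(f'pics/{n}1.png')[y:y+120,x:x+130],(390,360),interpolation=2) for n,x,y in(('top',145,150),('side',190,110))]))
print(env.state()['ee_pos'])
E
```

```text
time_s: 5.7
ee_pos: [616.5, -151.7, 173.1]
ee_rot: [179.9, -0.2, -180.0]
force: [-0.3, 0.4, -0.4]
gripper_width: 19.9
gripper_force: 20.0
time_s: 6.7
ee_pos: [503.6, 147.3, 173.5]
ee_rot: [-180.0, -0.2, -180.0]
force: [2.0, 0.1, -1.0]
gripper_width: 20.2
gripper_force: 20.0
time_s: 7.2
ee_pos: [506.5, 186.7, 174.6]
ee_rot: [-180.0, -0.1, 179.9]
force: [0.5, 0.4, -0.6]
gripper_width: 20.0
gripper_force: 20.0
[506.79473464 186.65448843 174.85283712]
```

View pics/c2.png

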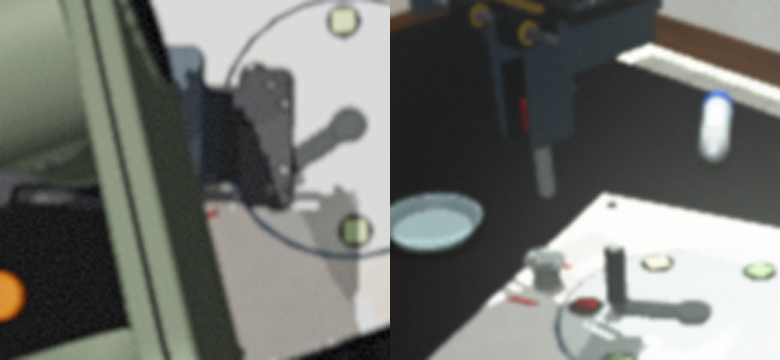

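The side crop shows the pin held above the funnel, foot at about (242,175) and upper shank at (240.3,160). The top view is blocked by the arm. I'll check the offset against the side ray.

```bash
python3 - <<'E'
from h import *
np.set_printoptions(precision=1,suppress=True)
m=env.camera_model('side');T=np.array(m['camera_from_world']);K=np.array([[m['fx'],0,m['cx']],[0,m['fy'],m['cy']],[0,0,1]])
def proj(p):
    c=T[:3,:3]@np.array(p,float)+T[:3,3]; c=c*[1,-1,-1]
    return cv2.projectPoints(c.reshape(1,3),np.zeros(3),np.zeros(3),K,np.array(m['D'],float))[0].ravel()
for z in(131,140,155,165): print(z,proj((506.8,186.7,z)))
print('mouth',proj((506.4,188.4,75)))
g=cv2.imread('pics/side1.png').astype(int).sum(2)
for r in(158,161,164,167,170,173,175): print(r,g[r,232:252])
E
```

```text
131 [240.8 173.6]
140 [240.5 169.8]
155 [240.  163.4]
165 [239.7 159.1]
mouth [241.9 196.2]
158 [118 116 119 122 133 159 169 174 182 188 190 168 143 138 137 136 136 142
 142 139]
161 [117 124 125 125 133 170 239 273 287 290 271 224 160 138 138 143 141 142
 143 147]
164 [123 126 125 125 132 145 203 264 288 288 291 253 181 148 138 149 150 151
 150 149]
167 [124 126 132 130 134 142 186 256 285 293 292 268 210 157 149 150 152 148
 156 155]
170 [130 133 133 136 136 142 168 229 277 295 297 287 248 181 155 154 157 156
 160 156]
173 [134 134 137 139 136 138 156 200 266 291 296 292 249 193 160 158 160 159
 164 163]
175 [135 134 137 141 143 143 141 163 201 236 249 230 196 164 161 160 157 170
 163 166]
```

```bash
python3 -m jog '{"jaw":[10,10,10,10,10],"slide":[[0.05,0.1,0.8],[0,0,0.8],[0,0,0.4],[0,0,0],[0,0,0]],"spin":[0,0,0,0,0]}' 8
python3 -m jog '{"jaw":[10,10,10,10],"slide":[[0,0,0.15],[0,0,0.15],[0,0,0],[0,0,0]],"spin":[0,0,0,0]}'
```

```text
time_s: 7.8
ee_pos: [505.9, 190.6, 115.5]
ee_rot: [180.0, 0.0, 180.0]
force: [0.8, 0.2, -0.6]
gripper_width: 20.2
gripper_force: 8.0
time_s: 8.2
ee_pos: [505.4, 190.8, 106.1]
ee_rot: [180.0, 0.0, 180.0]
force: [-0.3, -0.3, 0.1]
gripper_width: 19.9
gripper_force: 8.0
```

```bash
python3 -m jog '{"jaw":[10,10,10],"slide":[[0,0,0.15],[0,0,0.1],[0,0,0]],"spin":[0,0,0]}'; python3 - <<'E'
from h import *
f=env.grab_frame('side')[:,:,::-1];cv2.imwrite('pics/side2.png',f)
cv2.imwrite('pics/c3.png',cv2.resize(f[130:220,200:300],(600,540),interpolation=2))
E
```

```text
time_s: 8.5
ee_pos: [505.0, 190.7, 97.9]
ee_rot: [-180.0, -0.0, 180.0]
force: [0.8, 0.0, -1.0]
gripper_width: 19.9
gripper_force: 8.0
```

View pics/c3.png

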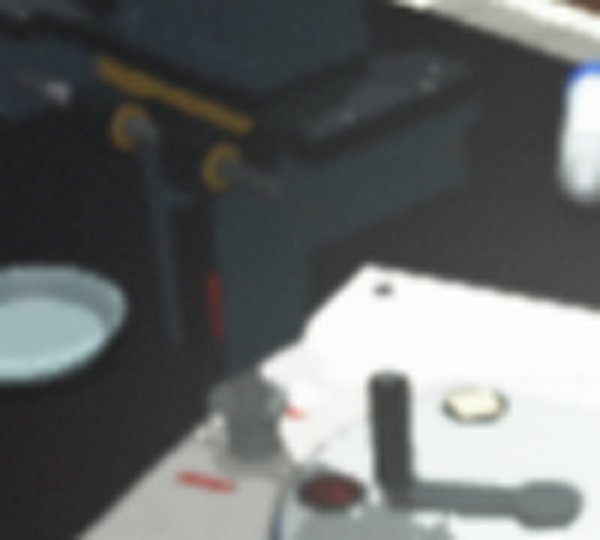

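The crop shows the pin above the funnel at (245,390) with its foot inside the mouth and no side force. I'll go lower so that the pin drops only a little.

```bash
python3 -m jog '{"jaw":[10,10,10,10,10],"slide":[[0,0,0.1],[0,0,0.06],[0,0,0.05],[0,0,0],[0,0,0]],"spin":[0,0,0,0,0]}' 4
```

```text
time_s: 9.05
ee_pos: [505.3, 190.7, 92.1]
ee_rot: [180.0, -0.0, 180.0]
force: [0.3, 0.1, -0.1]
gripper_width: 20.0
gripper_force: 4.0
```

```bash
python3 -m jog '{"jaw":[10,10,10],"slide":[[0,0,0.04],[0,0,0],[0,0,0]],"spin":[0,0,0]}' 3
```

```text
time_s: 9.35
ee_pos: [505.3, 190.7, 91.0]
ee_rot: [180.0, 0.0, 180.0]
force: [0.1, -0.6, -0.4]
gripper_width: 20.0
gripper_force: 3.0
```

```bash
python3 -m jog '{"jaw":[10,10,10,10,10],"slide":[[0,0,0.03],[0,0,0.03],[0,0,0.03],[0,0,0.02],[0,0,0]],"spin":[0,0,0,0,0]}' 3
```

```text
time_s: 9.85
ee_pos: [505.3, 190.7, 87.6]
ee_rot: [180.0, 0.0, 180.0]
force: [-0.5, 0.4, -0.3]
gripper_width: 19.9
gripper_force: 3.0
```

Release, then raise.

```bash
python3 -m jog '{"jaw":[24,28,34,40,40,40,40,40,40,40],"slide":[[0,0,0],[0,0,0],[0,0,0],[0,0,0],[0,0,-0.5],[0,0,-1],[0,0,-1],[0,0,-1],[0,0,0],[0,0,0]],"spin":[0,0,0,0,0,0,0,0,0,0]}'; python3 - <<'E'
from h import *
f=env.grab_frame('side')[:,:,::-1];cv2.imwrite('pics/side3.png',f)
m=env.camera_model('wrist');w=env.grab_frame('wrist')[:,:,::-1];cv2.imwrite('pics/w3.png',w)
cv2.imwrite('pics/c4.png',np.hstack([cv2.resize(f[150:240,200:300],(400,360),interpolation=2),cv2.resize(w,(400,300))[0:300] if 0 else cv2.copyMakeBorder(cv2.resize(w,(400,300)),0,60,0,0,0)]))
h=cv2.cvtColor(f,cv2.COLOR_BGR2HSV)
rd=cv2.inRange(h,(0,150,90),(6,255,255))|cv2.inRange(h,(172,150,90),(180,255,255))
c,s,_=blob(rd,(225,155,260,205));print(c,s,plane('side',[c],104))
E
```

```text
time_s: 10.85
ee_pos: [505.3, 190.7, 192.9]
ee_rot: [180.0, 0.1, 180.0]
force: [0.4, 0.1, -0.7]
gripper_width: 39.9
gripper_force: 0.0
[239.76388889 182.86111111] [236 178   9  12  72] [[509.68493195 196.22877903 104.        ]]
```

View pics/c4.png

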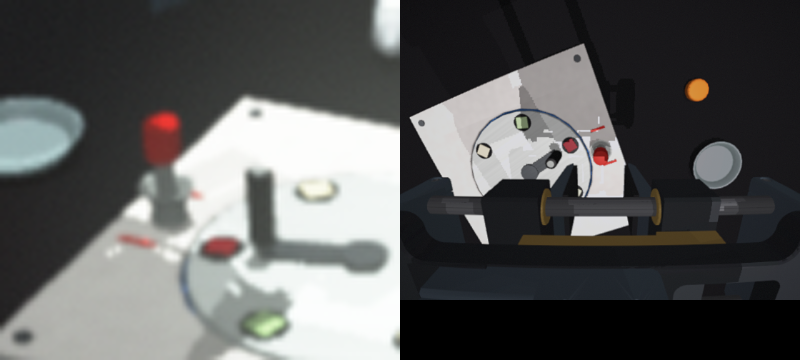

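The pin stands in the funnel, released, with its red head at crop (162,135) and on the ring by its row height. Next is the crank: spin to yaw 200, move over the grip and go down.

```bash
python3 -m jog '{"jaw":[40,40,40,40,40,40,40,40,40,40],"slide":[[0,0,0],[0,0,0],[0,0,0],[0.22,-1,0],[0.22,-1,0],[0,-0.25,0],[0,0,1],[0,0,1],[0,0,0],[0,0,0]],"spin":[-0.84,-0.83,-0.83,0,0,0,0,0,0,0]}' 5; python3 - <<'E'
import numpy as np
def rows(a,b,n):
    t=np.radians(np.linspace(a,b,n+1));p=55/30*np.c_[-np.cos(t),np.sin(t)];print(a,b,np.round(np.diff(p,axis=0),3).tolist())
rows(104.5,164.5,6);rows(164.5,234.5,7)
E
```

```text
time_s: 11.95
ee_pos: [515.7, 123.1, 132.2]
ee_rot: [180.0, -0.1, -160.0]
force: [1.0, -0.0, 0.5]
gripper_width: 40.0
gripper_force: 0.0
104.5 164.5 [[0.301, -0.107], [0.278, -0.157], [0.247, -0.203], [0.208, -0.243], [0.162, -0.275], [0.112, -0.299]]
164.5 234.5 [[0.058, -0.314], [0.003, -0.32], [-0.053, -0.315], [-0.107, -0.301], [-0.157, -0.278], [-0.203, -0.247], [-0.243, -0.208]]
```

```bash
python3 -m jog '{"jaw":[40,40,40,40,40,10,10,10,10,10],"slide":[[0,0,0.8],[0,0,0.8],[0,0,0.33],[0,0,0],[0,0,0],[0,0,0],[0,0,0],[0,0,0],[0,0,0],[0,0,0]],"spin":[0,0,0,0,0,0,0,0,0,0]}' 5
```

```text
time_s: 12.95
ee_pos: [515.6, 124.2, 75.4]
ee_rot: [179.8, 0.0, -160.1]
force: [-1.9, 5.0, 4.0]
gripper_width: 15.9
gripper_force: 5.0
```

```bash
python3 -m jog '{"jaw":[10,10,10],"slide":[[0,0.05,0],[0,0,0],[0,0,0]],"spin":[0,0,0]}' 5
```

```text
time_s: 13.25
ee_pos: [515.6, 124.4, 75.4]
ee_rot: [180.0, 0.0, -160.0]
force: [-1.9, 1.5, 5.7]
gripper_width: 15.7
gripper_force: 5.0
```

```bash
python3 -m jog '{"jaw":[10,10,10,10,10,10,10],"slide":[[0.30,-0.107,-0.03],[0.278,-0.157,0],[0.247,-0.203,0],[0.208,-0.243,0],[0.162,-0.275,0],[0.112,-0.299,0],[0,0,0]],"spin":[0,0,0,0,0,0,0]}' 5
```

```text
time_s: 13.95
ee_pos: [489.4, 73.1, 75.3]
ee_rot: [180.0, -0.3, -160.0]
force: [-5.4, -1.6, 4.1]
gripper_width: 15.5
gripper_force: 5.0
```

```bash
python3 -m jog '{"jaw":[10,10,10,10,10,10,10,10,10],"slide":[[0.10,-0.31,0],[0.003,-0.32,0],[-0.053,-0.315,0],[-0.107,-0.301,0],[-0.157,-0.278,0],[-0.203,-0.247,0],[-0.243,-0.208,0],[0,0,0],[0,0,0]],"spin":[0,0,0,0,0,0,0,0,0]}' 5; python3 - <<'E'
from h import *
f=env.grab_frame('side')[:,:,::-1];cv2.imwrite('pics/side4.png',f)
cv2.imwrite('pics/c5.png',cv2.resize(f[130:260,190:350],(640,520),interpolation=2))
f=env.grab_frame('top')[:,:,::-1];cv2.imwrite('pics/top4.png',f)
h=cv2.cvtColor(f,cv2.COLOR_BGR2HSV)
o,s,_=blob(cv2.inRange(h,(8,120,100),(25,255,255)),(200,140,310,250));O=plane('top',[o],56)[0];d=O-[547.5,77.8,56]
print(o,s,O,np.linalg.norm(d),np.degrees(np.arctan2(d[1],d[0])))
E
```

```text
time_s: 14.85
ee_pos: [532.2, 24.6, 75.5]
ee_rot: [-179.9, 0.1, -160.0]
force: [0.4, -6.2, -1.6]
gripper_width: 15.6
gripper_force: 5.0
[226.66666667 183.43859649] [223 180   8   8  57] [564.91729699 153.77385514  56.        ] 77.94478108817984 77.0878467153357
```

View pics/c5.png

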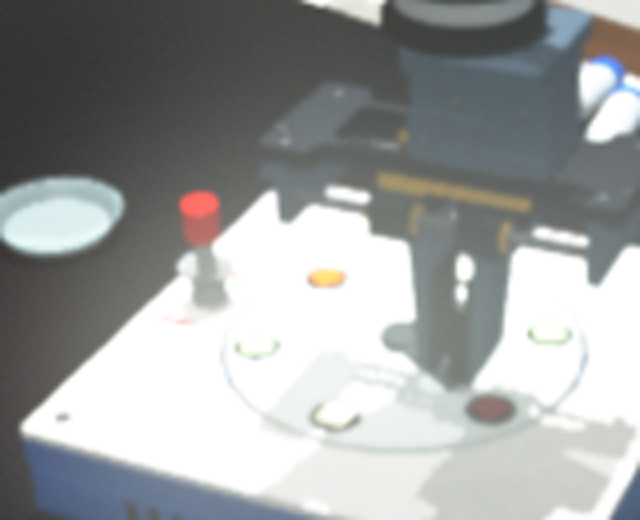

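The crop shows the orange sample coming round at (326,278), the pin still up at (200,218), and the fingers holding the grip. Orange measures 77°, and the guide is at 110.5°. Slow stretch from here.

```bash
python3 -m jog '{"jaw":[10,10,10,10,10,10,10],"slide":[[-0.025,-0.045,0],[-0.033,-0.019,0],[-0.033,-0.019,0],[-0.034,-0.018,0],[-0.034,-0.017,0],[-0.028,-0.014,0],[0,0,0]],"spin":[0,0,0,0,0,0,0]}' 4; python3 - <<'E'
import numpy as np
for a in range(244,300,6):
    t=np.radians(np.arange(a,a+7,1.));p=55.5/30*np.c_[-np.cos(t),np.sin(t)];print(a,np.round(np.diff(p,axis=0),3).tolist())
E
```

```text
time_s: 15.65
ee_pos: [537.5, 23.7, 75.6]
ee_rot: [-180.0, 0.0, -160.0]
force: [-1.9, -3.8, -2.5]
gripper_width: 15.8
gripper_force: 4.0
244 [[-0.029, -0.014], [-0.029, -0.013], [-0.03, -0.013], [-0.03, -0.012], [-0.03, -0.012], [-0.03, -0.011]]
250 [[-0.03, -0.011], [-0.031, -0.01], [-0.031, -0.01], [-0.031, -0.009], [-0.031, -0.009], [-0.031, -0.008]]
256 [[-0.031, -0.008], [-0.032, -0.007], [-0.032, -0.006], [-0.032, -0.006], [-0.032, -0.005], [-0.032, -0.005]]
262 [[-0.032, -0.004], [-0.032, -0.004], [-0.032, -0.003], [-0.032, -0.003], [-0.032, -0.002], [-0.032, -0.001]]
268 [[-0.032, -0.001], [-0.032, -0.0], [-0.032, 0.0], [-0.032, 0.001], [-0.032, 0.001], [-0.032, 0.002]]
274 [[-0.032, 0.003], [-0.032, 0.003], [-0.032, 0.004], [-0.032, 0.004], [-0.032, 0.005], [-0.032, 0.005]]
280 [[-0.032, 0.006], [-0.032, 0.006], [-0.032, 0.007], [-0.031, 0.008], [-0.031, 0.008], [-0.031, 0.009]]
286 [[-0.031, 0.009], [-0.031, 0.01], [-0.031, 0.01], [-0.03, 0.011], [-0.03, 0.011], [-0.03, 0.012]]
292 [[-0.03, 0.012], [-0.03, 0.013], [-0.029, 0.013], [-0.029, 0.014], [-0.029, 0.014], [-0.029, 0.015]]
298 [[-0.028, 0.015], [-0.028, 0.016], [-0.028, 0.016], [-0.028, 0.017], [-0.027, 0.017], [-0.027, 0.018]]
```

```bash
cat > chk.py <<'E'
# side-view check: exit 1 if the pin has dropped or the tool force has grown
import sys
from h import *
s=env.state();f=env.grab_frame('side')[:,:,::-1]
h=cv2.cvtColor(np.ascontiguousarray(f),cv2.COLOR_BGR2HSV)
rd=cv2.inRange(h,(0,150,90),(6,255,255))|cv2.inRange(h,(172,150,90),(180,255,255))
c,b,_=blob(rd,(225,155,260,197))
t=np.array([.94,.342]) # tangent near the guide line
print('head',np.round(c,1),'top',b[1],'F',np.round(s['force'],1),'along',round(float(s['force'][:2]@t),1))
sys.exit(int(c[1]>185.5 or np.linalg.norm(s['force'][:2])>9))
E
python3 chk.py && python3 -m jog '{"jaw":[10,10,10],"slide":[[-0.029,-0.014,0],[-0.029,-0.013,0],[-0.03,-0.013,0]],"spin":[0,0,0]}' | grep ee_pos && python3 chk.py && python3 -m jog '{"jaw":[10,10,10],"slide":[[-0.03,-0.012,0],[-0.03,-0.012,0],[-0.03,-0.011,0]],"spin":[0,0,0]}' | grep ee_pos && python3 chk.py && python3 -m jog '{"jaw":[10,10,10],"slide":[[-0.03,-0.011,0],[-0.031,-0.01,0],[-0.031,-0.01,0]],"spin":[0,0,0]}' | grep ee_pos && python3 chk.py
```

```text
head [239.1 179.6] top 178 F [-1.9 -3.8 -2.5] along -3.1
ee_pos: [540.2, 23.4, 75.6]
head [239.2 179.7] top 178 F [-1.7 -3.7 -1.5] along -2.9
ee_pos: [543.2, 23.4, 75.6]
head [239.  178.8] top 178 F [-1.9 -4.2 -2.7] along -3.3
ee_pos: [546.3, 23.5, 75.6]
head [238.3 179.3] top 179 F [-0.6 -3.4 -4.1] along -1.8
```

```bash
sed -i 's/c\[1\]>185.5/b[1]>=181/' chk.py
python3 -m jog '{"jaw":[10,10,10],"slide":[[-0.031,-0.009,0],[-0.031,-0.009,0],[-0.031,-0.008,0]],"spin":[0,0,0]}' | grep ee_pos && python3 chk.py && python3 -m jog '{"jaw":[10,10,10],"slide":[[-0.031,-0.008,0],[-0.032,-0.007,0],[-0.032,-0.006,0]],"spin":[0,0,0]}' | grep ee_pos && python3 chk.py && python3 -m jog '{"jaw":[10,10,10],"slide":[[-0.032,-0.006,0],[-0.032,-0.005,0],[-0.032,-0.005,0]],"spin":[0,0,0]}' | grep ee_pos && python3 chk.py
```

```text
ee_pos: [548.7, 23.8, 75.6]Traceback (most recent call last):
  File "chk.py", line 7, in <module>
    c,b,_=blob(rd,(225,155,260,197))
          ~~~~^^^^^^^^^^^^^^^^^^^^^^
  File "h.py", line 18, in blob
    n,l,s,c=cv2.connectedComponentsWithStats(k); i=1+np.argmax(s[1:,4]); return c[i],s[i],(l==i).astype(np.uint8)
                                                     ~~~~~~~~~^^^^^^^^^
    return _wrapfunc(a, 'argmax', axis=axis, out=out, **kwds)
    return bound(*args, **kwds)
ValueError: attempt to get argmax of an empty sequence
```

```bash
python3 - <<'E'
from h import *
f=env.grab_frame('side')[:,:,::-1]
cv2.imwrite('pics/c6.png',cv2.resize(f[140:230,200:320],(600,450),interpolation=2));print(env.state()['force'])
E
```

```text
[-1.5032285  -4.67304876 -4.49531285]
```

View pics/c6.png

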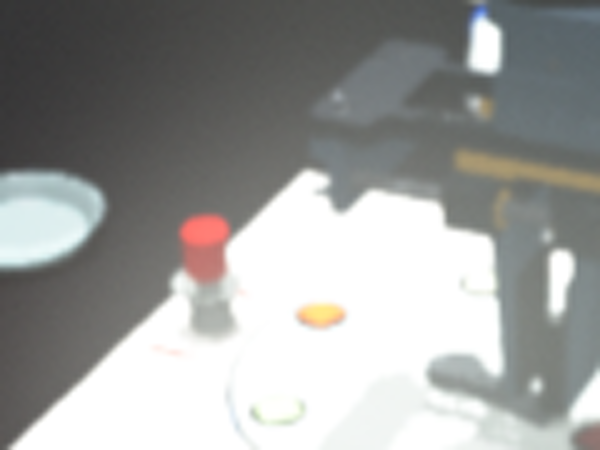

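The crop shows the red head's top at row 183, down 5 px (about 13 mm) from 178, with its bottom level with the funnel rim. The pin has dropped home and the side force is small. Let go of the crank and rise.

```bash
python3 -m jog '{"jaw":[18,22,28,36,40,40,40,40,40,40],"slide":[[0,0,0],[0,0,0],[0,0,0],[0,0,0],[0,0,0],[0,0,-0.5],[0,0,-1],[0,0,-1],[0,0,-1],[0,0,-1]],"spin":[0,0,0,0,0,0,0,0,0,0]}'
python3 -m jog '{"jaw":[40,40,40,40,40,40,40,40],"slide":[[0,-1,0],[0,-1,0],[0,-1,0],[0,-1,0],[0,-1,0],[0,-1,0],[0,0,0],[0,0,0]],"spin":[0,0,0,0,0,0,0,0]}'
python3 - <<'E'
from h import *
fs=[env.grab_frame(n)[:,:,::-1] for n in('side','top')]
cv2.imwrite('pics/c7.png',np.hstack([cv2.resize(fs[0][140:260,160:320],(400,300),interpolation=2),cv2.resize(fs[1][120:270,100:300],(400,300),interpolation=2)]))
h=cv2.cvtColor(np.ascontiguousarray(fs[1]),cv2.COLOR_BGR2HSV)
o,s,_=blob(cv2.inRange(h,(8,90,100),(25,255,255)),(200,140,310,250));d=plane('top',[o],56)[0]-[547.5,77.8,56]
print(np.linalg.norm(d),np.degrees(np.arctan2(d[1],d[0])))
E
```

```text
time_s: 18.15
ee_pos: [548.8, 23.9, 211.9]
ee_rot: [180.0, 0.0, -160.0]
force: [-0.1, -0.1, 0.5]
gripper_width: 39.5
gripper_force: 0.0
time_s: 18.95
ee_pos: [610.3, -145.5, 210.2]
ee_rot: [179.9, -0.0, -160.1]
force: [0.8, 0.5, 0.5]
gripper_width: 39.8
gripper_force: 0.0
78.0579963072992 93.12653319873384
```

View pics/c7.png

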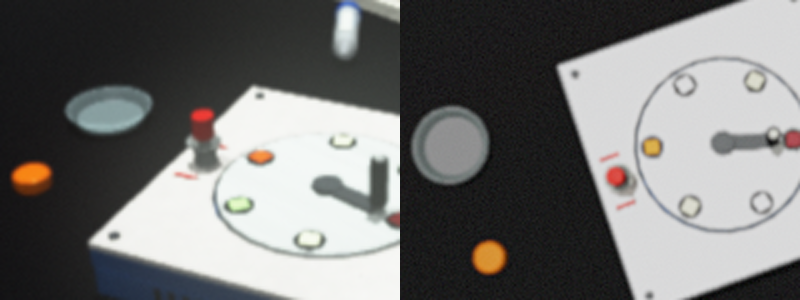

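The side crop shows the head seated at the funnel rim (203,125). In the top crop orange is at (652,147), 17° before the guide, which is inside the notch window, and the dish and cap are undisturbed.

```bash
python3 -c "
from workcell import env
print(env.job_done())"
```

```text
the job is handed in; nothing more can be done
None
```

I handed the job in at about 19 s: by the last pictures the pin is dropped home in the notch, with the orange sample about 17° before the guide, the robot clear, and the dish and cap in place. I did not look at the flask again after the first pictures, and hand-in gave no verdict.

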